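# Fit the filter cartridge in the studio's fume extractor

### The arm

A 7-joint arm with a two-finger parallel gripper is mounted at the origin on the work surface. World frame = base frame: x ahead of the robot, y to its left, z up, the work surface at z = 0. Lengths are in m, angles in rad, forces in N, time in s.
With the tool pointing down it reaches from about 0.425 to 0.925 m from the base axis. Payload 6.8 kg.
Tool frame: the origin (TCP) lies at the very end of the fingers, on their centre line; the grasp point (between the pads) lies bot.grip_point_offset behind it (bot.grip_point_offset is the distance from the TCP to the grasp point, in m); z points along the fingers, y is the line along which they close (so a half turn about z gives the same grasp; the last joint's range is limited). The gripper opens to 85 mm and grips with 20 to 120 N. Pads are 22 mm wide; open, the fingers measure 114 mm over their backs; the gripper's body (76 mm by 85 mm) begins 54 mm behind the grasp point. The pads swing forward as they close: fully open they stand 13 mm farther back than shut.
Start: joints at [-1.239, 0.477, 0.022, 1.555, -0.011, 1.109, -0.083], TCP at [0.287, 0.611, 0.231] pointing down, gripper open.
Joint ranges: [-2.96, 2.96], [-0.34, 2.1], [-1.41, 1.46], [0.24, 2.44], [-1.37, 4.51], [0.17, 1.92], [-2.96, 2.96]. Speed limits (rad/s): [2.39, 2.39, 3.14, 3.14, 3.14, 3.14, 3.14].

### API

Orientations are given as a unit quaternion [w, x, y, z].
In Python, from station import bot, imaging gives the robot as it stands. The module is installed in compiled form; this text tells all that it offers.
- The arm moves only by the tool carry_out, never from a script. Its argument "targets" is one flat list of numbers, 5 for each row, row after row: the closure in counts, from 0 (fully open) to 255 (shut), then the shift along the world's x, y, z in mm, then the turn about the world's z in degrees. A call has 1 to 20 rows; each row shifts and turns the commanded pose from where the row before left it; what a row does not reach is not made up. A row lasts 1/10 s, in which the tool goes at most 50 mm and 8.59 degrees, less where a joint would pass 70% of its speed; a pose out of reach is approached as far as the arm can. A call is refused whole if a number of a shift passes 50 or a number of a turn 8.59, either way. A call with a gripper value outside its range is refused whole. The fingers move at their own pace and stop on an object; "newtons" is the grip in N (left out, the last holds). Time passes only in rows, so rows that do not move let the fingers close. It gives the time, the measured TCP pose, the force, the opening and the grip force at its end, in the units of the state.
- bot.get_obs(): the state, without advancing time (a new reading comes with each control period).
- imaging.read_camera(name): name is "side" or "top"; returns a dict with "frame" (400x640x3 uint8, red, green, blue), "fov_y" (degrees; the focal length in pixels is half the picture's height over the tangent of half this angle, whatever the lens; pixels are square), "cx", "cy" (the principal point, pixels), "pose" (4x4, takes a point from camera to world coordinates). Camera axes: x right, y up, looking along -z (the intrinsics and any distortion apply to the point x, -y, -z); pixel columns grow to the right and rows downward; lengths in m; the calibration is good to about 2 mm. A picture is of the moment at which its call begins. There is no depth.
- bot.hand_in(): hands the job in; it is judged then, once.
The state is a dict: "t": time; "q": joint angles; "joint_vel": joint speeds; "joint_torque": joint torques, N m; "eef_pos": TCP position; "tool_rot": TCP orientation; "contact_force": force on the tool from outside, world axes, zero at the start; "torque": the same for the moment, N m; "gripper_width": opening from 0.0 (shut) to 1.0 (fully open); "grasp_force": force on a finger pad.
Only numpy, scipy, OpenCV 4.12 (cv2) and the standard library are available. Lean on these libraries where they do the work, as an engineer would, in place of code of your own. Each camera call takes 0.05 s, during which the arm holds its last target. There are 200 camera calls.

### The job

Get the fume extractor ready for spraying: swing its cover open all the way until it rests against its stop, then set the white filter cartridge into the open port by its orange bar handle, pins through the slots, and twist it clockwise (seen from above) until it is cammed tight against the end of its bayonet track. Leave the cover open and the cartridge locked, let go, and do not disturb the spray cans or the tape roll.

Things in the scene. Friction and masses are not known exactly. Their poses are not given: they have to be found in the camera images.
- cover (a joint): Hinge angle of the grey cover (150 x 150 x 6 mm plate) above the port: 0 = shut and level, grows as it opens upward, hard stop at 1.95 rad (leaning back past upright, its edge then 240 mm and its tab's tip 282 mm above the bench). The hinge is stiff by friction (about 0.2 N m): the cover stays at whatever angle it is left. It may start ajar.
- cover_tab (a point): Grip point, mid-thickness, on the cover's orange tab: in the cover's plane, 24 mm wide (own x, along the hinge), 8 mm thick, jutting 47 mm from the middle of the free edge. This point is 28 mm out from the cover's edge, 178 mm from the hinge line; cover shut, 51 mm above the extractor's top. Axes turn with the cover. Pinched across the 24 mm from above, the tab can pivot between the fingers.
- cover_hinge (a point): Middle of the cover's hinge line, 101 mm above the bench, 85 mm to the extractor's own +y side of the port's axis. Own axes turn with the cover: x along the hinge line, -y towards the tab, z out of the cover's upper face. The cover opens by turning about this -x axis (the tab rises).
- port (a point): Centre of the top of the round black rubber seat inside the port, when unpressed: 58 mm above the bench, on the port's upright axis. Axes are the extractor's own, z up. The extractor is a fixed blue box, 240 (own x) x 270 (own y) x 50 mm high, centred on this axis; a black collar, 126 mm outer diameter, rises from it to 94.5 mm above the bench, with an inward aluminium lip, bore 96 mm.
- slot (a point): Middle of one of the two 16 mm wide slots through the collar's lip, at the lip's top (94.5 mm above the bench), 51 mm from the port's axis, 55 degrees (0.96 rad) counter-clockwise, seen from above, of the extractor's own x (these axes). The other slot is opposite. White marks on the extractor show the slots, orange marks (on own x) the locked line. Pins pass down through the slots.
- lock (a point): Where a pin ends when locked: 51 mm from the port's axis along the extractor's own x. From the slots the tracks run 55 degrees clockwise under the lip: the ramps force the pins down about 4 mm in the first 45 degrees, the last 10 are level, then hard end stops. The pins start 2 mm clear of the ramps, so no pressing is needed. Walls prevent turning the wrong way. Friction holds the lock.
- seat (a joint): How far the spring-loaded rubber seat is pressed down, in m: 0 free, travel 0.0065. Spring preload 3 N and 1.3 N per mm. The cartridge's own weight presses it under 1.5 mm; locked home it reads about 0.0045.
- cartridge_center (a point): Centre, half-way up, of the loose filter cartridge (0.35 kg, 84 mm tall, stands upright). White body 90 mm diameter, 50 mm tall, chamfered foot; on it an orange bar handle 74 mm long (own x), 16 mm thick (own y), from 50 to 84 mm above the underside. Good grip: across the 16 mm, 31 mm above this point. Resting on the free seat this point is 42 mm above port; locked, about 37.5.
- cartridge_pin (a point): Tip of one of the cartridge's two steel bayonet pins, 8 mm thick, which stick out along its own +x and -x, in line with the bar handle, to 54 mm from its axis, their centres 20 mm above its underside. Half a turn of the cartridge makes no difference.
- can_red: Bystander: red-labelled spray can, 66 mm diameter, 190 mm tall, standing; origin at the centre of its underside.
- can_gold: Bystander: gold-labelled spray can, 66 mm diameter, 190 mm tall, standing; origin at the centre of its underside.
- can_green: Bystander: green-labelled spray can, 66 mm diameter, 190 mm tall, standing; origin at the centre of its underside.
- tape_roll: Bystander: yellow tape roll lying flat, 90 mm diameter, 48 mm high; origin at the centre of its underside.
Mind the look-alikes: they are no part of the job. What is shaped like the part that bears cartridge_center but purple or turquoise is not meant.

How it is judged:
By the outcome, as a careful person would: the job done as asked, in the order asked, and still so for the second after the job is handed in, with the robot touching nothing.
It also fails if it takes over 72 s, if anything falls off the work surface, if the arm or the gripper's body presses on something with over 40 N, if the wrist force passes 120 N, or if a joint passes its speed limit or range.

## Working session

There is one attempt and no reset: what is moved stays moved. The work goes in short steps, Python scripts to look and compute and a tool call to move; the robot and the scene stay as the last step left them, time stands still between calls to the robot, and variables do not carry over. Pictures are saved under pics/ and viewed, at most 10 in all, crops included, and the job is handed in when it is done.

Besides the shell and the picture viewer there is one more tool, called after "Call:" by a JSON object that holds its "op" and its "data", one argument or row to a line. carry_out: Moves the arm, as the interface text tells. Its arguments: {"type":"object","properties":{"targets":{"type":"array","items":{"type":"number"}},"newtons":{"type":"number"}},"required":["targets"]}

```bash
mkdir -p pics
python3 - <<'E'
from station import bot, imaging
import cv2,numpy as np
print(bot.get_obs(), bot.grip_point_offset)
for n in("side","top"):
    r=imaging.read_camera(n); print(n,r["fov_y"],r["cx"],r["cy"],r["pose"].round(4).tolist(),[k for k in r])
    cv2.imwrite(f"pics/{n}0.png",r["frame"][:,:,::-1])
E
```

```text
{'t': 0.0, 'q': array([-1.23912192,  0.47781231,  0.02233863,  1.55645695, -0.01152095,
        1.10932108, -0.08309767]), 'joint_vel': array([ 6.43070867e-04, -9.78092764e-05, -1.40763303e-03, -1.26774085e-03,
       -1.24806661e-03, -3.52903657e-04, -7.20030769e-04]), 'joint_torque': array([ 1.06951550e-04, -5.96452081e+01,  1.60866939e+00, -2.81188399e+01,
        1.26168964e-02,  9.43697611e-03, -1.23814524e-05]), 'eef_pos': array([0.2871225, 0.6102218, 0.2303152]), 'tool_rot': array([-1.44640576e-04,  2.18111883e-01,  9.75923323e-01, -9.23627229e-04]), 'contact_force': array([0.5990054 , 0.96990371, 0.19666504]), 'torque': array([-0.00306573,  0.02467949,  0.01880457]), 'grasp_force': 0.0, 'gripper_width': 1.0003403499502703} 0.0187
side 57.64044363461181 317.73641882240946 198.18143642843472 [[0.955, 0.2079, -0.2114, 0.3671], [-0.2963, 0.6938, -0.6563, -0.5781], [0.0102, 0.6895, 0.7242, 0.7403], [0.0, 0.0, 0.0, 1.0]] ['frame', 'fov_y', 'cx', 'cy', 'pose']
top 42.47665153152341 312.37224017156973 201.15122585232126 [[0.0018, 0.982, -0.1887, 0.3254], [-0.9999, 0.0043, 0.013, 0.0112], [0.0136, 0.1886, 0.982, 1.2441], [0.0, 0.0, 0.0, 1.0]] ['frame', 'fov_y', 'cx', 'cy', 'pose']
```

View pics/top0.png

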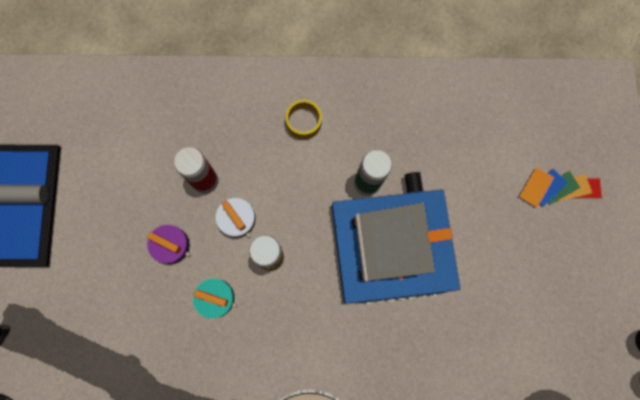

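View pics/side0.png

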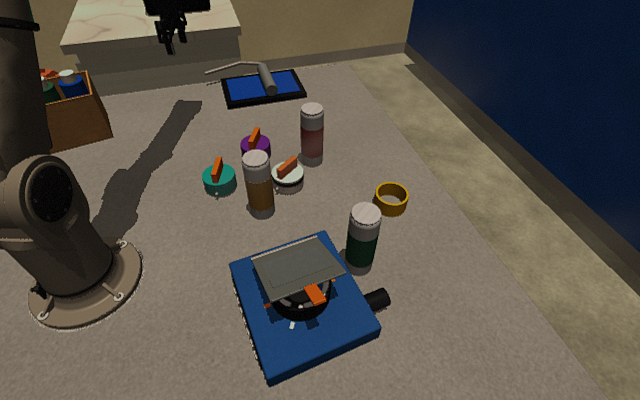

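Top view: extractor centred near (396,245), its tab at (440,236) pointing right (world −y). The white cartridge is at (235,217), with the gold can at (265,252) beside it. The side view shows the cover slightly ajar, with its tab at (315,294). Next I fit the models to the colour masks.

```bash
cat > h.py <<'E'
import numpy as np, cv2
from scipy.optimize import minimize
from station import bot, imaging
def grab(n):
    r=imaging.read_camera(n); r["f"]=200/np.tan(np.radians(r["fov_y"])/2); r["hsv"]=cv2.cvtColor(r["frame"],cv2.COLOR_RGB2HSV); return r
def proj(r,P):
    P=np.atleast_2d(P); c=(P-r["pose"][:3,3])@r["pose"][:3,:3]
    return np.c_[r["cx"]+r["f"]*c[:,0]/-c[:,2], r["cy"]-r["f"]*c[:,1]/-c[:,2]]
def plane(r,uv,z):
    uv=np.atleast_2d(uv); d=np.c_[(uv[:,0]-r["cx"])/r["f"],-(uv[:,1]-r["cy"])/r["f"],-np.ones(len(uv))]@r["pose"][:3,:3].T
    o=r["pose"][:3,3]; return o+d*((z-o[2])/d[:,2])[:,None]
def mask(r,lo,hi,roi):
    m=cv2.inRange(r["hsv"],np.array(lo),np.array(hi)); k=np.zeros_like(m); x0,y0,x1,y1=roi; k[y0:y1,x0:x1]=m[y0:y1,x0:x1]
    n,l,s,_=cv2.connectedComponentsWithStats(k); 
    return (l==1+np.argmax(s[1:,4])).astype(np.uint8)
def hullmask(p):
    m=np.zeros((400,640),np.uint8); cv2.fillConvexPoly(m,np.round(cv2.convexHull(p.astype(np.float32))*16).astype(np.int32),1,shift=4); return m
def fit(model,obs,x0,steps):
    """model(x)->pts; obs list of (cam, hull mask)"""
    b=[(r,cv2.GaussianBlur(m.astype(np.float32),(0,0),1.2)) for r,m in obs]
    def c(x):
        P=model(x); return sum(np.abs(cv2.GaussianBlur(hullmask(proj(r,P)).astype(np.float32),(0,0),1.2)-m).sum() for r,m in b)
    S=np.vstack([x0]+[np.array(x0)+np.eye(len(x0))[i]*steps[i] for i in range(len(x0))])
    o=minimize(c,x0,method="Nelder-Mead",options=dict(initial_simplex=S,maxiter=300,xatol=1e-4,fatol=.05)); return o.x,o.fun
def rz(a): return np.array([[np.cos(a),-np.sin(a),0],[np.sin(a),np.cos(a),0],[0,0,1]])
def box(x,y,a,lo,hi):
    g=np.array(np.meshgrid(*zip(lo,hi))).reshape(3,-1).T; return g@rz(a).T+[x,y,0]
def hull(m):
    p=cv2.findNonZero(m); o=np.zeros_like(m); cv2.fillConvexPoly(o,cv2.convexHull(p),1); return o
E
cat > a.py <<'E'
from h import *
t,s=grab("top"),grab("side")
for uv,r in(((235,207),t),((288,182),s)): print(r["hsv"][uv[1],uv[0]])
O=((4,140,90),(17,255,255))
bt=hull(mask(t,(100,120,40),(125,255,255),(325,180,470,310))); bs=hull(mask(s,(100,120,40),(125,255,255),(220,225,390,385)))
m=lambda x: box(*x,(-.12,-.135,0),(.12,.135,.05))
x0=plane(t,(397,247),.05)[0]
for ob in([(t,bt)],[(s,bs)],[(t,bt),(s,bs)]):
    print("box",*fit(m,ob,[x0[0],x0[1],.1],[.02,.02,.1]), [int(b.sum()) for _,b in ob])
ht=mask(t,*O,(215,195,255,240)); hs=mask(s,*O,(270,145,305,185))
m=lambda x: box(*x,(-.037,-.008,.05),(.037,.008,.084))
x0=plane(t,(233,215),.08)[0]
for ob in([(t,ht)],[(s,hs)],[(t,ht),(s,hs)]):
    print("handle",*fit(m,ob,[x0[0],x0[1],.5],[.01,.01,.2]), [int(b.sum()) for _,b in ob])
wt=hull(mask(t,(0,0,120),(180,60,255),(212,193,256,240))|ht)
a=np.linspace(0,6.28,40); cyl=np.vstack([np.c_[.045*np.cos(a),.045*np.sin(a),0*a+z] for z in(.008,.05)])
print("body",*fit(lambda x:cyl+[x[0],x[1],0],[(t,wt)],[x0[0],x0[1]],[.01,.01]),wt.sum())
for n,r,roi in(("t",t,(420,225,460,245)),("s",s,(300,275,330,310))):
    k=mask(r,*O,roi); print("tab",n,k.sum(),cv2.minAreaRect(cv2.findNonZero(k)))
E
python3 a.py
```

```text
[103  11 201]
[ 42  25 175]
box [ 0.45308224 -0.19553668  0.12643951] 410.99444580078125 [11866]
box [ 0.45060424 -0.18767532  0.11102945] 837.20947265625 [13671]
box [ 0.45179227 -0.19466677  0.11835667] 1440.1136474609375 [11866, 13671]
handle [0.52010173 0.17871128 0.65609702] 99.0 [179]
handle [0.51276935 0.1732998  1.31245193] 193.14700317382812 [104]
handle [0.51567499 0.17667699 0.7334806 ] 298.9382629394531 [179, 104]
body [0.5295219  0.18694183] 578.0000610351562 1888
tab t 240 ((439.3918762207031, 234.8513641357422), (10.028338432312012, 23.837854385375977), 80.53767395019531)
tab s 296 ((314.6538391113281, 293.73077392578125), (23.574758529663086, 13.590156555175781), 56.3099365234375)
```

```bash
cat > b.py <<'E'
from h import *
t,s=grab("top"),grab("side")
def draw(r,sets):
    im=cv2.resize(r["frame"][:,:,::-1],None,fx=4,fy=4,interpolation=cv2.INTER_CUBIC)
    for P,c in sets:
        q=cv2.convexHull(proj(r,P).astype(np.float32))
        cv2.polylines(im,[np.round((q+.5)*4).astype(int)],True,c,1)
    return im
S=[(box(.4531,-.1955,.126,(-.12,-.135,0),(.12,.135,.05)),(0,255,255)),(box(.4531,-.1955,.126,(-.12,-.135,.05),(.12,.135,.05)),(0,255,0)),(box(.520,.1787,.656,(-.037,-.008,.05),(.037,.008,.084)),(255,255,0))]
a,b=draw(t,S),draw(s,S)
c=lambda im,x0,y0,w,h: im[y0*4:(y0+h)*4,x0*4:(x0+w)*4]
top=np.hstack([cv2.resize(c(a,325,180,145,135),(400,372)),cv2.resize(c(a,205,190,70,65),(400,372))])
bot_=np.hstack([cv2.resize(c(b,220,225,170,158),(400,372)),cv2.resize(c(b,255,140,70,65),(400,372))])
cv2.imwrite("pics/ov.png",cv2.resize(np.vstack([top,bot_]),(640,595)))
E
python3 b.py
```

```text
(no output)
```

View pics/ov.png

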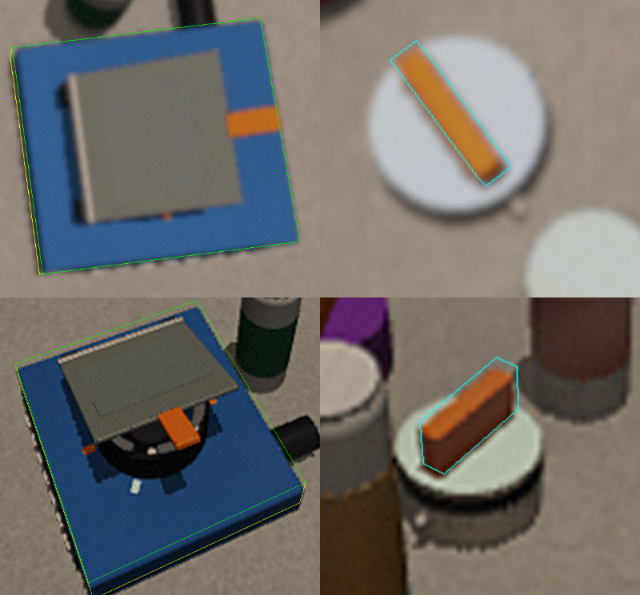

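Overlay: the box fit lies within about 1 px on both views. The handle's orange mask was too tight, so I re-threshold it, then fit the cover angle and the cans.

```bash
cat > c.py <<'E'
from h import *
t,s=grab("top"),grab("side")
O=((0,110,40),(22,255,255))
m=lambda x: box(*x,(-.037,-.008,.05),(.037,.008,.084))
ht=mask(t,*O,(215,195,255,240)); hs=mask(s,*O,(274,145,303,185))
for ob in([(t,ht)],[(s,hs)],[(t,ht),(s,hs)]):
    print("handle",*fit(m,ob,[.518,.18,.66],[.01,.01,.2]), [int(b.sum()) for _,b in ob])
X=(.4531,-.1955,.126)
def tab(x,X=X):
    g=box(0,0,0,(-.012,-.197,-.004),(.012,-.15,.004)); th=x[0]
    R=np.array([[1,0,0],[0,np.cos(th),np.sin(th)],[0,-np.sin(th),np.cos(th)]])
    g=g@R.T+[0,.085,.101]; return g@rz(x[3]).T+[x[1],x[2],0]
tt=mask(t,*O,(422,225,460,245)); ts=mask(s,*O,(300,275,330,310))
for ob in([(t,tt)],[(s,ts)],[(t,tt),(s,ts)]):
    o=fit(lambda x:tab([x[0],X[0]+x[1],X[1]+x[2],X[2]]),ob,[.15,0,0],[.15,.005,.005]); print("tab",o,[int(b.sum()) for _,b in ob])
# cans: cap top circle approx
for n,uv in(("gold",(265,248)),("red",(190,160)),("green",(376,163))): print(n,plane(t,uv,.185)[0][:2])
E
python3 c.py
```

```text
handle [0.52119775 0.18118179 0.67730717] 61.87027359008789 [209]
handle [0.51866997 0.1748994  0.78357602] 48.953792572021484 [267]
handle [0.52056756 0.18129132 0.72563904] 151.90908813476562 [209, 267]
tab (array([0.19083913, 0.0010762 , 0.00021313]), np.float64(39.14592361450195)) [267]
tab (array([0.34381106, 0.0004904 , 0.00192629]), np.float64(37.587318420410156)) [317]
tab (array([3.45372771e-01, 3.08687216e-04, 6.45741982e-04]), np.float64(77.94620513916016)) [267, 317]
gold [0.43033613 0.09445735]
red [0.61666687 0.25695379]
green [ 0.61223721 -0.138217  ]
```

Call:
{"op": "carry_out", "data": {
  "targets": [0, 21, -41, 6, -2.9, 0, 21, -41, 6, -2.9, 0, 21, -41, 6, -2.9, 0, 21, -41, 6, -2.9, 0, 21, -41, 6, -2.9, 0, 21, -41, 0, -2.9, 0, 21, -41, 0, -2.9, 0, 21, -41, 0, -2.9, 0, 21, -41, 0, -2.9, 0, 21, -41, 0, -2.9, 0, -4, -48, 0, -2.9, 0, -4, -48, 0, -2.9, 0, -4, -48, 0, -2.9, 0, -4, -48, 0, -2.9, 0, -4, -48, 0, -2.9, 0, -4, -48, 0, -2.9, 0, -4, -48, 0, -2.9, 0, -4, -48, 0, -2.9, 0, -4, -48, 0, -2.9, 0, -4, -48, 0, -2.9],
  "newtons": 30
}}

```text
t: 2.4
eef_pos: [0.4571, -0.281, 0.2617]
tool_rot: [0.0, 0.665, 0.747, 0.0]
contact_force: [1.8, 1.3, 0.5]
gripper_width: 0.996
grasp_force: 0.0
```

Call:
{"op": "carry_out", "data": {
  "targets": [0, 0, 0, 0, 0, 0, 0, 0, 0, 0]
}}

```text
t: 2.6
eef_pos: [0.4568, -0.2805, 0.2613]
tool_rot: [0.0, 0.665, 0.747, -0.0]
contact_force: [0.1, -0.2, -0.4]
gripper_width: 0.999
grasp_force: 0.0
```

Call:
{"op": "carry_out", "data": {
  "targets": [0, 6.5, 3, -30, 0.6, 0, 0, 0, -30, 0, 0, 0, 0, -30, 0, 0, 0, 0, -29, 0, 0, 0, 0, 0, 0]
}}

```text
t: 3.1
eef_pos: [0.4623, -0.2729, 0.1391]
tool_rot: [-0.003, 0.659, 0.752, -0.001]
contact_force: [-0.0, 0.5, -0.1]
gripper_width: 1.0
grasp_force: 0.0
```

```bash
cat > v.py <<'E'
from h import *
import sys
t,s=grab("top"),grab("side")
n=sys.argv[1]; a=[int(i) for i in sys.argv[2:]]
c=lambda r,x,y,w,h: cv2.resize(r["frame"][y:y+h,x:x+w,::-1],(400,int(400*h/w)),interpolation=cv2.INTER_CUBIC)
A,B=c(t,*a[:4]),c(s,*a[4:8]); H=max(len(A),len(B))
p=lambda im: cv2.copyMakeBorder(im,0,H-len(im),0,0,cv2.BORDER_CONSTANT)
cv2.imwrite(f"pics/{n}.png",np.hstack([p(A),p(B)]))
E
python3 v.py tab1 330 170 150 150 210 200 190 190
```

```text
(no output)
```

View pics/tab1.png

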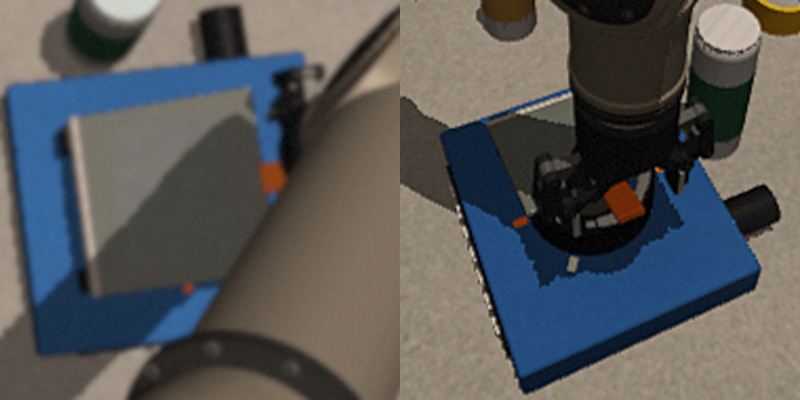

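The tab sits between the open fingers: orange at (625,200) in the right half, with a finger on each side. I close.

Call:
{"op": "carry_out", "data": {
  "targets": [255, 0, 0, 0, 0, 255, 0, 0, 0, 0, 255, 0, 0, 0, 0, 255, 0, 0, 0, 0, 255, 0, 0, 0, 0, 255, 0, 0, 0, 0, 255, 0, 0, 0, 0, 255, 0, 0, 0, 0],
  "newtons": 25
}}

```text
t: 4.0
eef_pos: [0.4604, -0.2775, 0.142]
tool_rot: [-0.002, 0.661, 0.75, -0.002]
contact_force: [-8.5, -2.5, 2.6]
gripper_width: 0.275
grasp_force: 28.7
```

Run:
```python
import numpy as np
a=.126;X=np.array([.4531,-.1955]);ey=np.array([-np.sin(a),np.cos(a)])
p=None
for th in np.r_[np.linspace(.3,1.95,13)]:
    w=X+ey*(.085-.178*np.cos(th)); q=np.r_[w,.101+.178*np.sin(th)-.0187]*1000
    print(round(th,3),q.round(1), None if p is None else (q-p).round(1),np.hypot(*w).round(3)); p=q
```

```text
0.3 [ 463.8 -279.9  134.9] None 0.542
0.438 [ 462.7 -271.1  157.7] [-1.1  8.7 22.8] 0.536
0.575 [ 461.2 -259.4  179.1] [-1.5 11.8 21.4] 0.529
0.712 [ 459.3 -244.8  198.7] [-1.8 14.6 19.6] 0.521
0.85 [ 457.2 -227.7  216. ] [-2.2 17.1 17.4] 0.511
0.987 [ 454.7 -208.4  230.9] [-2.4 19.3 14.8] 0.5
1.125 [ 452.1 -187.3  242.9] [-2.7 21.1 12. ] 0.489
1.262 [ 449.2 -164.8  251.9] [-2.9 22.6  9. ] 0.478
1.4 [ 446.2 -141.2  257.7] [-3.  23.6  5.8] 0.468
1.537 [ 443.2 -117.1  260.2] [-3.1 24.1  2.5] 0.458
1.675 [440.1 -92.8 259.3] [-3.1 24.2 -0.9] 0.45
1.812 [437.1 -68.9 255.1] [-3.  23.9 -4.2] 0.442
1.95 [434.1 -45.8 247.7] [-2.9 23.1 -7.5] 0.437
```

Call:
{"op": "carry_out", "data": {
  "targets": [255, -0.8, 6.4, 15.7, 0, 255, -0.8, 5.5, 11, 0, 255, -0.7, 6.3, 10.4, 0, 255, -0.9, 7, 10.1, 0, 255, -0.9, 7.6, 9.5, 0, 255, -1.1, 8.3, 9, 0, 255, -1.1, 8.8, 8.3, 0, 255, -1.2, 9.4, 7.7, 0, 255, -1.2, 9.9, 7.2, 0, 255, -1.3, 10.4, 6.4, 0, 255, -1.3, 10.7, 5.6, 0, 255, -1.5, 11.1, 5, 0, 255, -1.4, 11.5, 4, 0, 255, -1.5, 11.7, 3.3, 0, 255, -1.5, 11.9, 2.5, 0]
}}

```text
t: 5.5
eef_pos: [0.4439, -0.1397, 0.2563]
tool_rot: [-0.002, 0.661, 0.751, -0.002]
contact_force: [-1.7, -1.5, -12.0]
gripper_width: 0.277
grasp_force: 30.3
```

Call:
{"op": "carry_out", "data": {
  "targets": [255, 0, 0, 0, 0]
}}

```text
t: 5.6
eef_pos: [0.4438, -0.1386, 0.2565]
tool_rot: [-0.002, 0.66, 0.752, -0.001]
contact_force: [-5.2, 0.4, -8.0]
gripper_width: 0.279
grasp_force: 30.8
```

Call:
{"op": "carry_out", "data": {
  "targets": [255, -1.5, 12, 0.2, 0, 255, -1.5, 12, 0.4, 0, 255, -1.5, 12.1, -0.2, 0, 255, -1.5, 12.1, -0.7, 0, 255, -1.5, 12, -1.7, 0, 255, -1.5, 11.9, -2.5, 0, 255, -1.4, 11.7, -3.4, 0, 255, -1.4, 11.4, -4.1, 0]
}}

```text
t: 6.4
eef_pos: [0.4328, -0.0461, 0.2452]
tool_rot: [-0.001, 0.66, 0.751, -0.002]
contact_force: [-4.5, -12.2, 3.7]
gripper_width: 0.274
grasp_force: 32.9
```

Call:
{"op": "carry_out", "data": {
  "targets": [255, 0, 0, 0, 0, 255, 0, 0, 0, 0]
}}

```text
t: 6.6
eef_pos: [0.4328, -0.0462, 0.2453]
tool_rot: [-0.001, 0.66, 0.751, -0.002]
contact_force: [-4.9, -4.7, -1.4]
gripper_width: 0.276
grasp_force: 31.7
```

Near the stop; I press on a few millimetres and watch the force.

Call:
{"op": "carry_out", "data": {
  "targets": [255, -0.3, 3, -1.2, 0, 255, -0.3, 3, -1.2, 0, 255, 0, 0, 0, 0]
}}

```text
t: 6.9
eef_pos: [0.4329, -0.0459, 0.245]
tool_rot: [0.001, 0.662, 0.749, -0.004]
contact_force: [-11.2, -23.0, 18.3]
gripper_width: 0.276
grasp_force: 34.0
```

Call:
{"op": "carry_out", "data": {
  "targets": [255, -0.3, 3, -1.2, 0, 255, -0.3, 3, -1.2, 0, 255, 0, 0, 0, 0]
}}

```text
t: 7.2
eef_pos: [0.4329, -0.0441, 0.244]
tool_rot: [0.003, 0.663, 0.748, -0.005]
contact_force: [-15.4, -35.4, 31.5]
gripper_width: 0.276
grasp_force: 34.9
```

The cover is at its stop: the force rises and the hand no longer moves. Ease off, release, rise.

Call:
{"op": "carry_out", "data": {
  "targets": [255, 0.6, -6, 2.4, 0, 0, 0, 0, 0, 0, 0, 0, 0, 0, 0, 0, 0, 0, 0, 0, 0, 0, 0, 0, 0, 0, 0, 0, 0, 0, 0, 0, 0, 0, 0]
}}

```text
t: 7.9
eef_pos: [0.4343, -0.0382, 0.2436]
tool_rot: [-0.0, 0.66, 0.752, -0.0]
contact_force: [-1.2, 0.3, -0.1]
gripper_width: 1.004
grasp_force: 0.0
```

Call:
{"op": "carry_out", "data": {
  "targets": [0, 0, 0, 20, 0, 0, 0, 0, 30, 0, 0, 0, 0, 30, 0, 0, 10, 20, 0, 0, 0, 10, 40, 0, 0, 0, 10, 40, 0, 0, 0, 0, 0, 0, 0]
}}

```text
t: 8.6
eef_pos: [0.4649, 0.0676, 0.3234]
tool_rot: [-0.0, 0.657, 0.754, 0.0]
contact_force: [-0.1, -0.2, -0.2]
gripper_width: 1.001
grasp_force: 0.0
```

```bash
cat >> c.py <<'E'
print("opentab")
for r,roi in((t,(325,180,470,310)),(s,(220,170,390,385))):
    for th in(1.85,1.95): print(proj(r,tab([th,*X]).mean(0)).round(1))
E
python3 c.py | tail -4; python3 v.py op 200 140 270 180 200 110 240 240
```

```text
Traceback (most recent call last):
  File "c.py", line 5, in <module>
    ht=mask(t,*O,(215,195,255,240)); hs=mask(s,*O,(274,145,303,185))
  File "h.py", line 15, in mask
    return (l==1+np.argmax(s[1:,4])).astype(np.uint8)
                 ~~~~~~~~~^^^^^^^^^
ValueError: attempt to get argmax of an empty sequence
```

View pics/op.png

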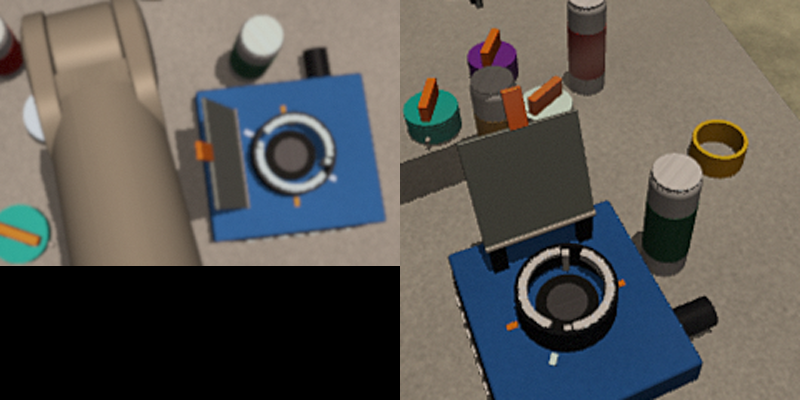

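The cover stands open at its stop, and the port with its lip ring, white slot marks and orange lock marks is visible. I refine the port from the ring and the marks.

```bash
cat > p.py <<'E'
from h import *
t,s=grab("top"),grab("side")
for n,r,roi in(("t",t,(345,195,445,295)),("s",s,(255,240,345,335))):
    ring=cv2.inRange(r["hsv"],np.array((0,0,120)),np.array((180,70,255))); orr=cv2.inRange(r["hsv"],np.array((0,140,80)),np.array((18,255,255)))
    c0=proj(r,[.4531,-.1955,.0945])[0]
    yy,xx=np.mgrid[:400,:640]; 
    W=plane(r,np.c_[xx.ravel(),yy.ravel()],.0945).reshape(400,640,3); d=np.hypot(W[...,0]-.4531,W[...,1]+.1955)
    k=(ring>0)&(d<.07)&(d>.035); q=W[k][:,:2]
    # circle fit to ring pixels
    A=np.c_[2*q,np.ones(len(q))]; sol=np.linalg.lstsq(A,(q**2).sum(1),rcond=None)[0]
    print(n,"ring",len(q),sol[:2].round(4),np.sqrt(sol[2]+sol[:2]@sol[:2]).round(4))
    W5=plane(r,np.c_[xx.ravel(),yy.ravel()],.05).reshape(400,640,3); d5=np.hypot(W5[...,0]-.4531,W5[...,1]+.1955)
    for nm,m in(("white",ring),("orange",orr)):
        mm=((m>0)&(d5>.066)&(d5<.1)&~k).astype(np.uint8); nn,l,st,ce=cv2.connectedComponentsWithStats(mm)
        for i in range(1,nn):
            if st[i,4]>2:
                w=plane(r,ce[i],.05)[0]; v=w[:2]-[.4531,-.1955]; print(n,nm,st[i,4],w[:2].round(4),np.hypot(*v).round(4),np.arctan2(v[1],v[0]).round(3))
E
python3 p.py
```

```text
t ring 779 [ 0.4525 -0.1978] 0.0538
t white 5 [ 0.5315 -0.1883] 0.0787 0.092
t white 5 [ 0.5079 -0.1166] 0.0961 0.964
t white 13 [ 0.4829 -0.1196] 0.0816 1.196
t white 16 [ 0.4881 -0.1321] 0.0724 1.067
t white 7 [ 0.4584 -0.1228] 0.0729 1.498
t white 14 [ 0.4317 -0.1258] 0.0729 1.869
t white 10 [ 0.4159 -0.266 ] 0.0798 -2.057
t white 6 [ 0.404  -0.1288] 0.0828 2.206
t white 11 [ 0.3835 -0.1314] 0.0947 2.398
t white 12 [ 0.3773 -0.2079] 0.0768 -2.979
t orange 5 [ 0.5253 -0.1891] 0.0725 0.089
t orange 10 [ 0.3806 -0.2066] 0.0734 -2.989
s ring 632 [ 0.4517 -0.2031] 0.053
s white 32 [ 0.4176 -0.2659] 0.0789 -2.038
s orange 13 [ 0.5269 -0.1937] 0.0738 0.024
s orange 26 [ 0.3799 -0.211 ] 0.0748 -2.933
```

Call:
{"op": "carry_out", "data": {
  "targets": [0, 7, 14, -8, -7.2, 0, 7, 14, -8, -7.2, 0, 7, 14, -8, -7.2, 0, 7, 14, -8, -7.2, 0, 7, 14, -8, -7.2, 0, 7, 14, -8, -7.2, 0, 7, 14, -8, -7.2, 0, 6, 14, -8, -7.2, 0, 0, 0, 0, 0, 0, 0, 0, -20, 0, 0, 0, 0, -20, 0, 0, 0, 0, -20, 0, 0, 0, 0, -20, 0, 0, 0, 0, 0, 0, 0, 0, 0, 0, 0]
}}

```text
t: 10.4
eef_pos: [0.5195, 0.1725, 0.1804]
tool_rot: [0.0, 0.94, 0.341, 0.0]
contact_force: [0.5, -0.6, -0.1]
gripper_width: 0.999
grasp_force: 0.0
```

```bash
python3 v.py cart1 190 150 110 110 230 110 100 100
python3 - <<'E'
from h import *
s=grab("side"); m=mask(s,(0,110,40),(22,255,255),(270,140,305,185))
print(m.sum(),fit(lambda x: box(*x,(-.037,-.008,.05),(.037,.008,.084)),[(s,m)],[.518,.18,.7],[.01,.01,.1]))
o=bot.get_obs(); print(o["eef_pos"],o["tool_rot"])
E
```

```text
270 (array([0.52172222, 0.17863024, 0.74078906]), np.float64(65.74279022216797))
[0.52012393 0.17339129 0.18101378] [-1.60614427e-04  9.40223570e-01  3.40555817e-01  1.16137499e-03]
```

View pics/cart1.png

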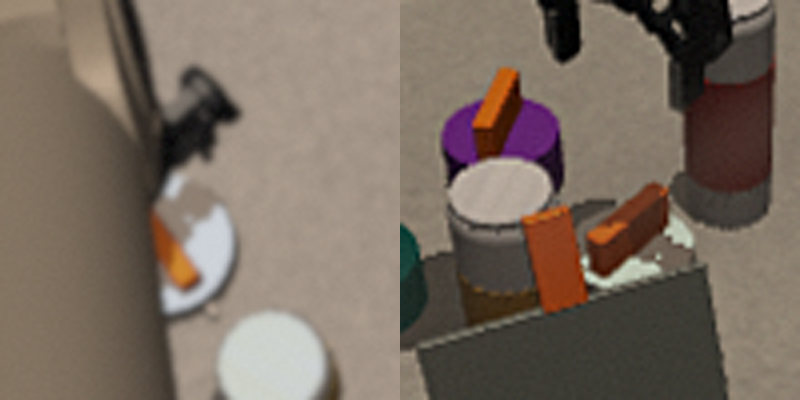

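Handle at (628,230) in the right half, with the fingers above it and clear of the cans. A small shift of y +6.5 mm, then down and close gently.

Call:
{"op": "carry_out", "data": {
  "targets": [0, 0.5, 6.5, -20, 1, 0, 0, 0, -35, 0, 0, 0, 0, -35, 0, 0, 0, 0, -20, 0, 0, 0, 0, -15, 0, 0, 0, 0, 0, 0, 0, 0, 0, 0, 0]
}}

```text
t: 11.25
eef_pos: [0.5206, 0.1802, 0.0555]
tool_rot: [-0.0, 0.937, 0.349, 0.001]
contact_force: [0.5, 0.1, 0.7]
gripper_width: 0.998
grasp_force: 0.0
```

Call:
{"op": "carry_out", "data": {
  "targets": [255, 0, 0, 0, 0, 255, 0, 0, 0, 0, 255, 0, 0, 0, 0, 255, 0, 0, 0, 0, 255, 0, 0, 0, 0, 255, 0, 0, 0, 0, 255, 0, 0, 0, 0, 255, 0, 0, 0, 0, 255, 0, 0, 0, 0, 255, 0, 0, 0, 0],
  "newtons": 50
}}

```text
t: 12.25
eef_pos: [0.52, 0.18, 0.0549]
tool_rot: [-0.0, 0.937, 0.349, 0.0]
contact_force: [-0.6, -0.4, 6.1]
gripper_width: 0.174
grasp_force: 52.2
```

Call:
{"op": "carry_out", "data": {
  "targets": [255, 0, 0, 15, 0, 255, 0, 0, 30, 0, 255, 0, 0, 40, 0, 255, 0, 0, 40, 0, 255, 0, 0, 40, 0, 255, 0, 0, 40, 0, 255, 0, 0, 40, 0, 255, 0, 0, 40, 0, 255, 0, 0, 30, 0, 255, 0, 0, 0, 0]
}}

```text
t: 13.25
eef_pos: [0.5213, 0.1801, 0.3743]
tool_rot: [-0.001, 0.937, 0.348, 0.004]
contact_force: [0.2, -0.2, -3.0]
gripper_width: 0.18
grasp_force: 51.1
```

Call:
{"op": "carry_out", "data": {
  "targets": [255, -6, -28, 0, 1.5, 255, -6, -35, 0, 2, 255, -6, -35, 0, 2, 255, -6, -35, 0, 2, 255, -6, -35, 0, 2, 255, -6, -35, 0, 2, 255, -6, -35, 0, 2, 255, -6, -35, 0, 2, 255, -6, -35, 0, 2, 255, -6, -35, 0, 2, 255, -5, -26, 0, 1.6, 255, -3.5, -10, 0, 0, 255, 0, 0, 0, 0, 255, 0, 0, 0, 0]
}}

```text
t: 14.65
eef_pos: [0.4512, -0.1975, 0.3689]
tool_rot: [-0.001, 0.857, 0.515, -0.0]
contact_force: [0.3, -0.2, -2.8]
gripper_width: 0.181
grasp_force: 50.9
```

Call:
{"op": "carry_out", "data": {
  "targets": [255, 0, -0.5, -30, 0, 255, 0, 0, -35, 0, 255, 0, 0, -35, 0, 255, 0, 0, -35, 0, 255, 0, 0, -35, 0, 255, 0, 0, -25, 0, 255, 0, 0, -9, 0, 255, 0, 0, 0, 0, 255, 0, 0, 0, 0]
}}

```text
t: 15.55
eef_pos: [0.4523, -0.1992, 0.1665]
tool_rot: [0.0, 0.857, 0.515, 0.001]
contact_force: [-0.2, -0.9, -3.0]
gripper_width: 0.18
grasp_force: 50.8
```

```bash
python3 v.py ins1 330 170 150 150 235 180 130 130
python3 - <<'E'
from h import *
s=grab("side");o=bot.get_obs();print(o["eef_pos"],o["contact_force"])
z0=o["eef_pos"][2]-.0543
for nm,P in(("axis foot",[*o["eef_pos"][:2],z0]),("pin",[*(o["eef_pos"][:2]-.054*np.array([np.cos(1.082),np.sin(1.082)])),z0+.02]),("slot",[*(np.array([.4515,-.199])-.051*np.array([np.cos(1.082),np.sin(1.082)])),.0945])):
    print(nm,proj(s,P)[0],(proj(s,P)[0]-[235,180])*400/130+[400,0])
E
```

```text
[ 0.45232722 -0.19958469  0.16689127] [-1.18883053 -0.40966728 -3.08749622]
axis foot [298.98182311 275.05533754] [596.86714803 292.47796165]
pin [292.18625182 294.25095055] [575.9576979 351.5413863]
slot [292.86392663 302.56998579] [578.04285116 377.13841783]
```

View pics/ins1.png

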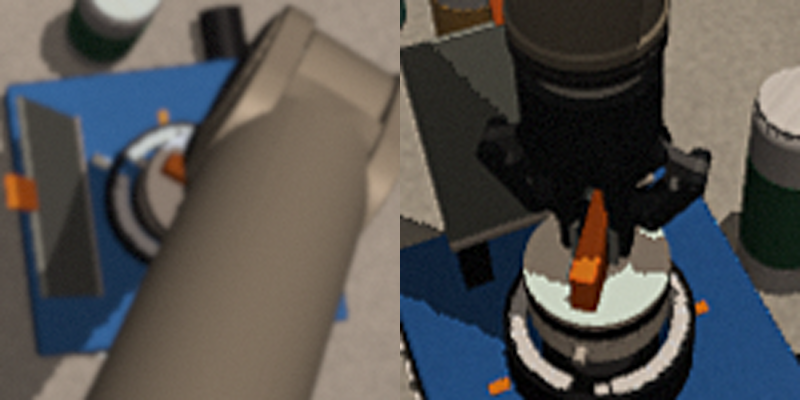

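Side view: the cartridge hovers over the port. The near pin is at (580,354) and the slot gap near (586,384) in the right half. A magnified model overlay settles the last offset.

```bash
cat > o.py <<'E'
from h import *
import sys
s=grab("side");e=bot.get_obs()["eef_pos"]; z0=e[2]-.0543; k=8; x0,y0=265,245
im=cv2.resize(s["frame"][y0:y0+72,x0:x0+95,::-1],None,fx=k,fy=k,interpolation=cv2.INTER_CUBIC)
def pl(P,c): cv2.polylines(im,[np.round((proj(s,P)+.5-[x0,y0])*k).astype(int)],False,c,1)
a=np.linspace(0,2*np.pi,80); C=lambda x,y,z,r,a=a: np.c_[x+r*np.cos(a),y+r*np.sin(a),0*a+z]
pl(C(e[0],e[1],z0+.05,.045),(0,255,0)); h=1.082
u=np.array([np.cos(h),np.sin(h),0]); v=np.array([-u[1],u[0],0])
c=np.array([e[0],e[1],z0+.02]); 
for w in(-.004,.004): pl(np.array([c-.046*u+v*w,c-.054*u+v*w]),(0,255,0))
px,py=float(sys.argv[1]),float(sys.argv[2]); pl(C(px,py,.0945,.063),(0,0,255)); pl(C(px,py,.0945,.048),(0,0,255))
p=np.array([px,py,.0945])
for w in(-.008,.008): pl(np.array([p-.048*u+v*w,p-.063*u+v*w]),(255,255,0))
cv2.imwrite("pics/ov2.png",im)
E
python3 o.py .4525 -.2010
```

```text
(no output)
```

View pics/ov2.png

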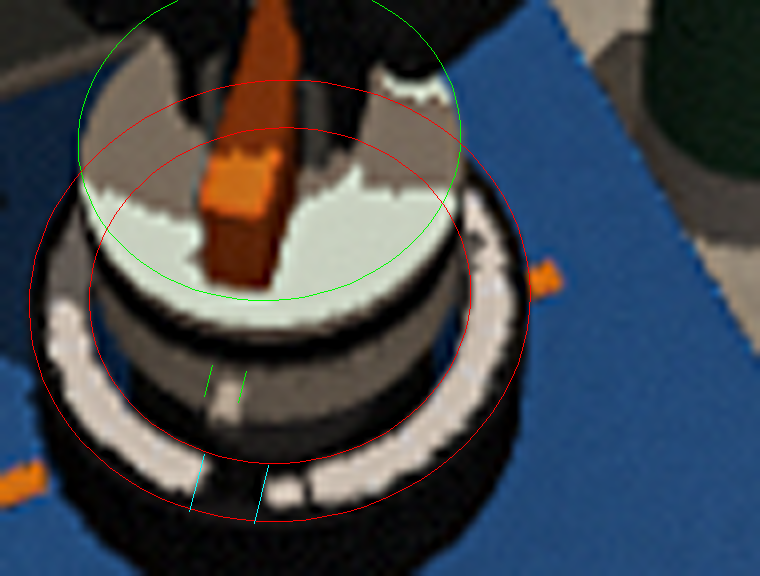

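Run:
```python
from h import *
s=imaging.read_camera("side"); s=grab("side");e=bot.get_obs()["eef_pos"]; z0=e[2]-.0549
u=np.array([np.cos(1.082),np.sin(1.082)]); 
for d in(0,.004):
  for nm,r,z in(("top end",.037,.084),("bot end",.037,.05),("pin tip",.054,.02),("disc near",.045,.05),("foot",.045,.008)):
    for off in(0,):
        P=[*(e[:2]-u*(r+d)),z0+z]; print(d,nm,((proj(s,P)[0]+.5-[265,245])*8).round(0))
```

```text
0 top end [226. 186.]
0 bot end [231. 269.]
0 pin tip [219. 401.]
0 disc near [223. 299.]
0 foot [230. 392.]
0.004 top end [221. 202.]
0.004 bot end [227. 284.]
0.004 pin tip [215. 416.]
0.004 disc near [219. 315.]
0.004 foot [226. 407.]
```

Call:
{"op": "carry_out", "data": {
  "targets": [255, 0.5, 3.5, 0, 0, 255, 0, 0, -8, 0, 255, 0, 0, -6, 0, 255, 0, 0, -5, 0, 255, 0, 0, -4, 0, 255, 0, 0, 0, 0]
}}

```text
t: 16.45
eef_pos: [0.4513, -0.196, 0.1419]
tool_rot: [-0.0, 0.858, 0.514, -0.001]
contact_force: [0.8, 0.2, -3.1]
gripper_width: 0.176
grasp_force: 50.9
```

Call:
{"op": "carry_out", "data": {
  "targets": [255, 0, 0, -4, 0, 255, 0, 0, 0, 0, 255, 0, 0, 0, 0]
}}

```text
t: 16.75
eef_pos: [0.4518, -0.1961, 0.1386]
tool_rot: [0.0, 0.858, 0.514, 0.0]
contact_force: [-0.6, 0.3, -3.4]
gripper_width: 0.174
grasp_force: 50.9
```

Foot is about 11 mm into the bore with no contact force. Now down to the slots.

Call:
{"op": "carry_out", "data": {
  "targets": [255, 0, 0, -4, 0, 255, 0, 0, -3, 0, 255, 0, 0, -2, 0, 255, 0, 0, 0, 0]
}}

```text
t: 17.15
eef_pos: [0.4515, -0.1959, 0.1292]
tool_rot: [-0.0, 0.858, 0.514, -0.0]
contact_force: [-0.2, -0.0, -2.0]
gripper_width: 0.179
grasp_force: 50.9
```

Call:
{"op": "carry_out", "data": {
  "targets": [255, 0, 0, -3, 0, 255, 0, 0, 0, 0]
}}

```text
t: 17.35
eef_pos: [0.4516, -0.1959, 0.1263]
tool_rot: [-0.0, 0.858, 0.514, -0.0]
contact_force: [-0.5, 0.1, -3.4]
gripper_width: 0.182
grasp_force: 50.9
```

Call:
{"op": "carry_out", "data": {
  "targets": [255, 0, 0, -5, 0, 255, 0, 0, -4, 0, 255, 0, 0, -3, 0, 255, 0, 0, -2, 0, 255, 0, 0, -1, 0, 255, 0, 0, 0, 0]
}}

```text
t: 17.95
eef_pos: [0.4516, -0.1959, 0.1116]
tool_rot: [-0.0, 0.858, 0.514, -0.0]
contact_force: [-2.0, 1.7, 1.9]
gripper_width: 0.176
grasp_force: 51.5
```

Call:
{"op": "carry_out", "data": {
  "targets": [255, 0, 0, 0, 0, 255, 0, 0, -0.3, -4, 255, 0, 0, -0.4, -4, 255, 0, 0, -0.4, -4, 255, 0, 0, -0.3, -4, 255, 0, 0, 0, 0],
  "newtons": 80
}}

```text
t: 18.55
eef_pos: [0.4529, -0.1966, 0.1108]
tool_rot: [0.001, 0.921, 0.39, 0.001]
contact_force: [1.0, -1.2, 2.9]
gripper_width: 0.174
grasp_force: 81.7
```

```bash
python3 -c "
from station import bot
o=bot.get_obs();print(o['contact_force'],o['torque'],o['tool_rot'])"
```

```text
[ 1.03027008 -1.21410626  2.87987489] [-0.11719243 -0.09500501 -0.08497135] [1.04498663e-03 9.20971375e-01 3.89628186e-01 7.15025805e-04]
```

Call:
{"op": "carry_out", "data": {
  "targets": [255, 0, 0, -0.3, -4, 255, 0, 0, -0.4, -4, 255, 0, 0, -0.3, -4, 255, 0, 0, -0.3, -4, 255, 0, 0, -0.3, -4, 255, 0, 0, -0.3, -4, 255, 0, 0, 0, 0]
}}

```text
t: 19.25
eef_pos: [0.4529, -0.1967, 0.1089]
tool_rot: [0.001, 0.982, 0.19, 0.001]
contact_force: [1.4, -2.3, 3.5]
gripper_width: 0.17
grasp_force: 81.9
```

Call:
{"op": "carry_out", "data": {
  "targets": [255, 0, 0, -0.2, -4, 255, 0, 0, 0, -4, 255, 0, 0, 0, -3, 255, 0, 0, 0, -2, 255, 0, 0, 0, 0]
}}

```text
t: 19.75
eef_pos: [0.4528, -0.1974, 0.1086]
tool_rot: [0.001, 0.997, 0.078, 0.001]
contact_force: [2.9, -5.7, 1.2]
gripper_width: 0.175
grasp_force: 81.4
```

```bash
python3 -c "
from station import bot
o=bot.get_obs();print(o['contact_force'],o['torque'],o['tool_rot'])"
```

```text
[ 2.90320609 -5.68425681  1.23508782] [-0.96165012 -0.42912338  0.15863032] [0.00143011 0.99694241 0.07812006 0.00101726]
```

Call:
{"op": "carry_out", "data": {
  "targets": [255, 0, 0, 0, -2, 255, 0, 0, 0, -2, 255, 0, 0, 0, 0]
}}

```text
t: 20.05
eef_pos: [0.4528, -0.1991, 0.1087]
tool_rot: [0.003, 0.999, 0.045, 0.001]
contact_force: [2.1, -9.6, -3.6]
gripper_width: 0.174
grasp_force: 81.8
```

```bash
python3 -c "
from station import bot
o=bot.get_obs();print(o['contact_force'],o['torque'],o['tool_rot'])"
```

```text
[ 2.14418515 -9.60315301 -3.5766519 ] [-2.28941857 -0.48704478  1.28228499] [0.00322878 0.99900016 0.0445769  0.00107424]
```

Call:
{"op": "carry_out", "data": {
  "targets": [255, 0, 0, 0, -3, 255, 0, 0, 0, -2, 255, 0, 0, 0, 0]
}}

```text
t: 20.35
eef_pos: [0.4527, -0.1989, 0.1088]
tool_rot: [0.003, 1.0, 0.003, 0.001]
contact_force: [-0.4, -9.7, -0.5]
gripper_width: 0.175
grasp_force: 120.2
```

```bash
python3 -c "
from station import bot
o=bot.get_obs();print(o['contact_force'],o['torque'],o['tool_rot'])"
```

```text
[-0.36282565 -9.66797725 -0.45913977] [-2.22743922 -0.3902272   2.49662428] [3.24725645e-03 9.99990488e-01 2.81306006e-03 7.51938610e-04]
```

The torque rises sharply, to 2.5 N m, with the bar at the lock line, so it is on the end stop. I relieve the twist, release, rise and check.

Call:
{"op": "carry_out", "data": {
  "targets": [255, 0, 0, 0, 3, 255, 0, 0, 0, 1.5, 255, 0, 0, 0, 0, 0, 0, 0, 0, 0, 0, 0, 0, 0, 0, 0, 0, 0, 0, 0, 0, 0, 0, 0, 0, 0, 0, 0, 0, 0, 0, 0, 0, 0, 0]
}}

```text
t: 21.25
eef_pos: [0.4517, -0.1959, 0.1081]
tool_rot: [-0.0, 0.999, 0.039, -0.0]
contact_force: [-0.5, -0.2, 1.3]
gripper_width: 1.005
grasp_force: 0.0
```

Call:
{"op": "carry_out", "data": {
  "targets": [0, 0, 0, 15, 0, 0, 0, 0, 35, 0, 0, 0, 0, 45, 0, 0, 0, 0, 45, 0, 0, 0, 0, 45, 0, 0, 0, 0, 45, 0, 0, 10, 30, 30, 0, 0, 10, 45, 0, 0, 0, 10, 45, 0, 0, 0, 10, 45, 0, 0, 0, 0, 45, 0, 0, 0, 0, 45, 0, 0, 0, 0, 45, 0, 0, 0, 0, 0, 0, 0]
}}

```text
t: 22.65
eef_pos: [0.491, 0.1117, 0.3676]
tool_rot: [0.0, 0.999, 0.044, -0.0]
contact_force: [-1.0, -0.4, 0.0]
gripper_width: 0.997
grasp_force: 0.0
```

```bash
python3 v.py fin 330 170 150 150 210 170 190 190
python3 - <<'E'
from h import *
t,s=grab("top"),grab("side")
O=((0,110,40),(22,255,255))
for n,r,roi in(("t",t,(380,220,415,265)),("s",s,(275,235,325,300))):
    m=mask(r,*O,roi); print(n,m.sum(),fit(lambda x: box(*x,(-.037,-.008,.05),(.037,.008,.084))+[0,0,.0535],[(r,m)],[.4525,-.198,.12],[.01,.01,.1]))
E
```

```text
t 277 (array([ 0.44696305, -0.19791886,  0.05532303]), np.float64(118.00000762939453))
s 555 (array([ 0.44860418, -0.20288885,  0.18578652]), np.float64(107.00000762939453))
```

View pics/fin.png

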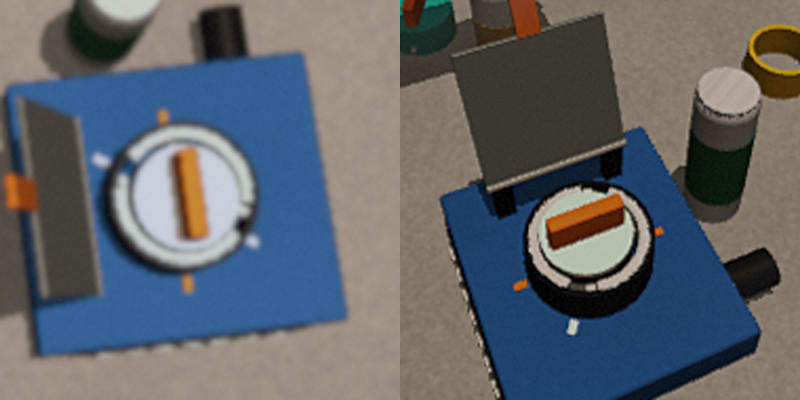

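The cartridge sits in the collar with its bar along the orange lock marks, the cover is open and the bystanders are undisturbed. One numeric check of the bar's direction and the cover's angle.

Run:
```python
from h import *
t,s=grab("top"),grab("side")
def tab(th,dx=0,dy=0,X=(.4525,-.1985,.122)):
    g=box(0,0,0,(-.012,-.197,-.004),(.012,-.15,.004)); R=np.array([[1,0,0],[0,np.cos(th),np.sin(th)],[0,-np.sin(th),np.cos(th)]])
    return (g@R.T+[0,.085,.101])@rz(X[2]).T+[X[0]+dx,X[1]+dy,0]
for r,roi,n in((t,(322,230,350,255),"t"),(s,(235,150,300,187),"s")):
    try:
        m=mask(r,(0,110,40),(22,255,255),roi); print(n,"tab px",m.sum(),cv2.findNonZero(m).mean((0,1)),[proj(r,tab(th)).mean(0).round(1).tolist() for th in(1.85,1.95)])
    except Exception as ex: print(n,ex)
def ax(r,lo,roi,z):
    m=mask(r,lo,(18,255,255),roi); p=cv2.findNonZero(m).reshape(-1,2)
    q=plane(r,p.astype(float),z)[:,:2]; w,v=np.linalg.eigh(np.cov(q.T)); d=v[:,1]; d=d*np.sign(d[0]); return m.sum(),q.mean(0).round(4),np.arctan2(d[1],d[0]).round(3)
print(ax(t,(0,120,150),(385,220,412,265),.1375), ax(t,(0,120,40),(385,220,412,265),.1375), ax(s,(0,120,150),(275,250,325,300),.1375), ax(s,(0,120,130),(275,250,325,300),.1375))
```

```text
t tab px 163 [337.21472393 241.87730061] [[346.3, 240.8], [337.6, 242.1]]
s tab px 399 [265.19298246 176.28822055] [[270.3, 175.2], [267.8, 172.1]]
(np.uint64(202), array([ 0.4489, -0.1975]), np.float64(0.114)) (np.uint64(270), array([ 0.4482, -0.1952]), np.float64(0.108)) (np.uint64(252), array([ 0.4487, -0.2043]), np.float64(0.119)) (np.uint64(258), array([ 0.4486, -0.2045]), np.float64(0.121))
```

Bar direction is 0.114–0.12 rad against a lock line at 0.12, and the tab matches the cover at 1.95 rad. Handing in.

```bash
python3 -c "
from station import bot
print(bot.hand_in())"
```

```text
the job is handed in; nothing more can be done
None
```

The cover is open against its stop, the white cartridge is twisted clockwise to its end stop and locked, the gripper has let go and moved clear, and the spray cans and tape roll were not touched; I handed the job in at about 23 s of the 72 s allowed.

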